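# Snap up a folding tablet stand, lock its telescoping bar and set the tablet on it

### The job

Set up the folding stand for reading a recipe: swing its back up past the sticking point until it snaps over and stays leaning back, and draw its top bar all the way out so that the lock button clicks out. Then lift the tablet out of its slotted wooden block and set it on the stand, centred, upright with the screen to the front, its lower edge behind the two front lips and its back leaning on the bar. Do not let the tablet drop or fall over, and leave the other things where they are.

Things in the scene. Friction and masses are not known exactly. Their poses are not given: they have to be found in the camera images.
- stand: Metal folding tablet stand; its weighted base does not move. Origin on the worktop; x to its rear, y to its left, z up; the front (-x) faces roughly to the robot. Base plate x -60..+100 mm, y +-75 mm, top at z = 11 mm. Two front lips at y = +-55 mm, 26 mm wide, at x = -44..-38 mm, up to z = 29 mm. The back is hinged on an axle along y at x = 0, z = 32 mm.
- stand_axle (a point): Middle of the axle. The back is a flat tube, 24 mm wide, 13 mm thick, reaching from the axle to 93 mm; the T-shaped telescoping top bar comes out of its free end. Folded, it lies level over the base, pointing to the stand's front, the crosspiece 105 mm (plus extension) before the axle at z = 32 mm, overhanging the plate with only the worktop under it.
- stand_back (a joint): Angle of the back, rad: 0 folded, 1.92 open at its stop, leaning 20 degrees rearward of vertical. A small gas strut resists up to about 1.3 (4 to 7 N at the bar; let go before, it falls shut), then snaps it on to 1.92. Crosspiece axis, in m in the stand's frame: x = -(0.105 + b) cos(angle), z = 0.032 + (0.105 + b) sin(angle), b = stand_bar.
- stand_bar (a joint): Extension of the top bar along the back, m: 0 to 0.02 at the start, end stop at 0.061. It slides with about 3 to 4 N and stays where it is left; in either position of the back it can be drawn out. Short of 0.0585 it is not locked and too low to carry the tablet.
- stand_button (a joint): Lock button of the bar, a 6 x 8 mm spring stud under the tube wall (upper face of the folded back, rear face of the open one): 0 held in, about 0.004 when it has clicked out through its window in the tube, by itself, as stand_bar reaches about 0.0585; then the bar cannot go back.
- bar_grip_left (a point): Grip place on the crosspiece of the top bar, on its axis, 37 mm to the stand's left (+y) of the middle. The crosspiece is a round rod, 12 mm thick, 120 mm long, parallel to the stand's y. Grip from above, fingers closing along the stand's x; it turns between them as the back swings. Its middle 24 mm are taken by the tube.
- bar_grip_right (a point): The same, 37 mm to the right (-y) of the middle of the crosspiece.
- tablet: Tablet in a grey case, 10 mm thick (x), 160 mm wide (y), 240 mm high (z), 0.3 to 0.55 kg. Origin in the middle of its lower edge; the black screen faces its -x, the grey back +x; z up along its height. It starts upright in the block's slot, perhaps leaning a few degrees; gripped at the middle of its top edge across its thickness it draws straight up.
- tablet_top (a point): Middle of the tablet's top edge, halfway through its thickness.
- tablet_foot (a point): Middle of the tablet's lower edge, halfway through its thickness. Lying against the tube of the open back, with 5 mm to spare, it is 16 mm before the plane of the tube's middle, and between the lips and the axle.
- tablet_corner (a point): Upper corner of the tablet on its +y side; with the screen to the front it is on the stand's +y side.
- dock: Wooden parking block, 66 mm (x) by 130 mm (y) by 40 mm high, fixed; origin in the middle of its underside. A slot 13 mm wide, 30 mm deep, runs along its y at x = 0, its floor at z = 10 mm.
- onion: Red onion, 70 mm, lying by; leave alone.
- tomato: Tomato, 70 mm, lying by; leave alone.
- lemon: Lemon, 73 x 53 mm, lying by; leave alone.
- spice_jar: Spice jar, 44 mm across, 105 mm high; leave alone.
- tin: Flat oval tin, 63 x 105 mm, 25 mm high, between the stand and the block; leave alone.
- mug: White mug, 95 mm high; leave alone.

How it is judged:
By the outcome, as a careful person would: the job done as asked, in the order asked, and still so for the second after the job is handed in, with the robot touching nothing.
It also fails if it takes over 64 s, if anything falls off the work surface, if the arm or the gripper's body presses on something with over 40 N, if the wrist force passes 120 N, or if a joint passes its speed limit or range.

### The arm

A 6-joint arm with a two-finger parallel gripper is mounted at the origin on a cart in front of the work surface, level with it; the furniture and walls round the work are solid. World frame = base frame: x ahead of the robot, y to its left, z up, the work surface at z = 0. Lengths are in m, angles in degrees, forces in N, time in s.
With the tool pointing down it reaches from about 0.375 to 0.9 m from the base axis. Payload 3.1 kg.
Tool frame: the origin (TCP) lies midway between the tips of the shut fingers; the grasp point (between the pads) lies 19 mm behind it; z points along the fingers, y is the line along which they close (so a half turn about z gives the same grasp; the last joint's range is limited). The gripper opens to 87 mm and grips with 3 to 60 N. Pads are 19 mm wide; open, the fingers measure 117 mm over their backs; the gripper's body (75 mm by 190 mm) begins 51 mm behind the grasp point.
Start: joints at [56.522, 30.224, 82.088, -0, 67.689, -10.227], TCP at [0.247, 0.574, 0.223] pointing down, gripper open.
Joint ranges: [-176.69, 176.69], [-43.24, 126.21], [12.49, 139.97], [-82, 262], [0, 151.66], [-163.58, 163.58]. Speed limits (degrees/s): [159.86, 159.86, 180, 180, 180, 180].

### API

Orientations are given as a 3x3 rotation matrix whose columns are the frame's x, y, z axes.
In Python, from rig import bot, capture, hand_in gives the robot as it stands (bot), with the cameras as plain functions and the job as plain functions.
- The arm moves only by the shell command python3 steer.py FILE, which reads ROWS from the file FILE. ROWS is a JSON object whose key "segments" holds a list of rows, 1 to 20 of them, each of 7 numbers: dx, dy, dz in normalised numbers (1 is 0.6 m), then a rotation vector rx, ry, rz in shares of 180 degrees (1.0 is 180 degrees), then the opening from 0.0 (shut) to 1.0 (fully open); each row is the pose to reach, as a shift and turn from the pose commanded when the command began, along the tool's axes at that moment; what a row does not reach only later rows make up. A row lasts 1/10 s, in which the tool goes at most 0.05 m and 8.59 degrees, less where a joint would pass 70% of its speed; a pose out of reach is approached as far as the arm can. The fingers move at their own pace and stop on an object; the grip force is fixed at half the most. Time passes only in rows, so rows that do not move let the fingers close. It prints the time, the measured TCP pose, the force, the opening and the grip force at its end. Input that does not fit is refused with a message, and nothing moves.
- bot.read_state(): the state, without advancing time (a new reading comes with each control period).
- capture(name): name is "side" or "top"; returns a dict with "color" (384x512x3 uint8, red, green, blue), "K" (3x3 intrinsics, pixels), "view" (4x4, takes a point from world to camera coordinates). Camera axes: x right, y up, looking along -z (the intrinsics and any distortion apply to the point x, -y, -z); pixel columns grow to the right and rows downward; lengths in m; the calibration is good to about 2 mm. A picture is of the moment at which its call begins. There is no depth.
- hand_in(): hands the job in; it is judged then, once.
The state is a dict: "time_s": time; "joint_positions": joint angles; "qvel": joint speeds; "tau": joint torques, N m; "position": TCP position; "tcp_rot": TCP orientation; "force": force on the tool from outside, world axes, zero at the start; "moment": the same for the moment, N m; "opening": opening from 0.0 (shut) to 1.0 (fully open); "grasp_force": force on a finger pad.
Only numpy, scipy, OpenCV 4.12 (cv2) and the standard library are available. Lean on these libraries where they do the work, as an engineer would, in place of code of your own. Each camera call takes 0.05 s, during which the arm holds its last target. There are 200 camera calls.

## Working session

There is one attempt and no reset: what is moved stays moved. The work goes in short steps, Python scripts to look and compute and a shell command to move; the robot and the scene stay as the last step left them, time stands still between calls to the robot, and variables do not carry over. Pictures are saved under pics/ and viewed, at most 10 in all, crops included, and the job is handed in when it is done.

```bash
ls; mkdir -p pics; python3 - <<'E'
from rig import bot, capture, hand_in
import cv2,numpy as np
s=bot.read_state()
for k in("time_s","position","tcp_rot","opening"):print(k,s[k])
for n in("side","top"):
    c=capture(n);cv2.imwrite(f"pics/{n}0.png",c["color"][:,:,::-1])
    print(n,c["K"],c["view"],[k for k in c])
    np.savez(f"{n}0.npz",**{k:c[k] for k in("color","K","view")})
a=cv2.imread("pics/side0.png");b=cv2.imread("pics/top0.png")
E
```

```text
pics
rig.py
steer.py
time_s 0.0
position [0.24627679 0.57363014 0.22154441]
tcp_rot [[-9.18784044e-01  3.94758717e-01 -1.19836644e-03]
 [ 3.94760360e-01  9.18782264e-01 -1.84666002e-03]
 [ 3.72052695e-04 -2.16974933e-03 -9.99997577e-01]]
opening 1.0006528853905654
side [[348.26877521   0.         252.49080958]
 [  0.         348.26877521 192.66974259]
 [  0.           0.           1.        ]] [[ 0.54831426 -0.83624218  0.00710572 -0.29596794]
 [ 0.60509196  0.4025882   0.68686713 -0.50974092]
 [-0.57724795 -0.37231942  0.72674828 -0.60312591]
 [ 0.          0.          0.          1.        ]] ['color', 'K', 'view']
top [[485.90676276   0.         257.89084232]
 [  0.         485.90676276 193.87382517]
 [  0.           0.           1.        ]] [[ 0.16345496 -0.98652589 -0.00701048 -0.01731188]
 [ 0.9640287   0.15820968  0.21358457 -0.65221642]
 [-0.20959759 -0.04166976  0.97689942 -1.43085078]
 [ 0.          0.          0.          1.        ]] ['color', 'K', 'view']
```

View pics/side0.png

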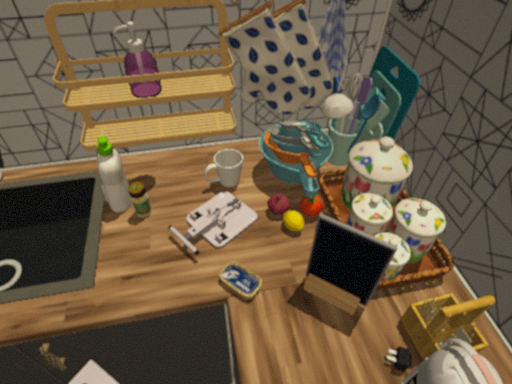

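View pics/top0.png

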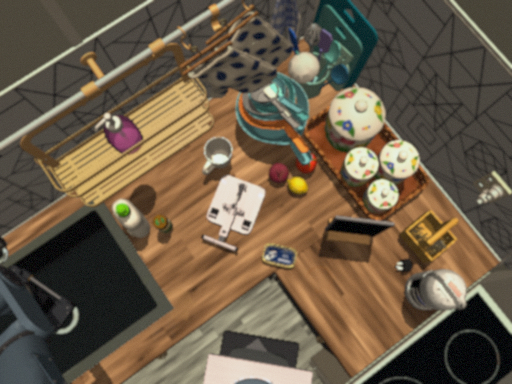

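Both views show the folded stand (side ≈(215,222), top ≈(235,210)). The tablet is in its block at side ≈(345,265), top ≈(355,235), and the tin lies between them. I'll enlarge these next.

```bash
cat >h.py <<'E'
import numpy as np,cv2
from rig import bot, capture, hand_in
def load(n): return np.load(n+".npz")
def snap(n,i):
    c=capture(n);np.savez(f"{n}{i}.npz",**{k:c[k] for k in("color","K","view")});return c
def P(c): # 3x4 projection
    return c["K"]@np.diag([1,-1,-1])@c["view"][:3]
def tri(p,q,i=0):
    "side px, top px -> world, residual px"
    A=P(load(f"side{i}"));B=P(load(f"top{i}"))
    X=cv2.triangulatePoints(A,B,np.array(p,float).reshape(2,1),np.array(q,float).reshape(2,1));X=X[:3,0]/X[3,0]
    f=lambda M:(M@np.r_[X,1])[:2]/(M@np.r_[X,1])[2]
    return X.round(4),(f(A)-p).round(1),(f(B)-q).round(1)
def proj(n,i,X):
    M=P(load(f"{n}{i}"))@np.r_[X,1];return (M[:2]/M[2]).round(1)
def onz(n,i,p,z):
    M=P(load(f"{n}{i}"));H=np.c_[M[:,0],M[:,1],M[:,2]*z+M[:,3]]
    r=np.linalg.solve(H,[*p,1]);return (r[:2]/r[2]).round(4)
def crop(n,i,x,y,w,h,W,H):
    im=load(f"{n}{i}")["color"][y:y+h,x:x+w,::-1]
    im=cv2.resize(im,(W,H),interpolation=cv2.INTER_CUBIC)
    for k in range(0,w,10):
        X=int(k*W/w);cv2.line(im,(X,0),(X,4 if (x+k)%50 else 12),(0,0,255),1)
        if (x+k)%20==0: cv2.putText(im,str(x+k),(X,14),0,.35,(0,0,255),1)
    for k in range(0,h,10):
        Y=int(k*H/h);cv2.line(im,(0,Y),(5,Y),(0,0,255),1)
        if (y+k)%20==0: cv2.putText(im,str(y+k),(6,Y+4),0,.35,(0,0,255),1)
    return im
E
python3 - <<'E'
from h import *
cv2.imwrite("pics/m1.png",np.hstack([crop("side",0,160,180,100,80,400*1,320),crop("top",0,190,170,100,80,400,320)]))
a=np.hstack([crop("side",0,160,180,100,150,400,600),crop("top",0,190,170,80,120,400,600)])
a=np.vstack([np.hstack([crop("side",0,160,180,100,75,400,300),crop("top",0,190,170,100,90-15,400,300)]),
 np.hstack([crop("side",0,295,210,100,110,273,300),crop("top",0,310,200,100,75,400,300),np.zeros((300,127,3),np.uint8)])])
cv2.imwrite("pics/m2.png",a)
a=np.vstack([np.hstack([crop("side",0,165,185,100,75,400,300),crop("top",0,195,173,80,80,300,300),np.zeros((300,100,3),np.uint8)]),np.hstack([crop("side",0,295,210,100,110,273,300),crop("top",0,310,205,90,60,450,300),np.zeros((300,77,3),np.uint8)])])
cv2.imwrite("pics/m3.png",a)
E
```

```text
(no output)
```

View pics/m3.png

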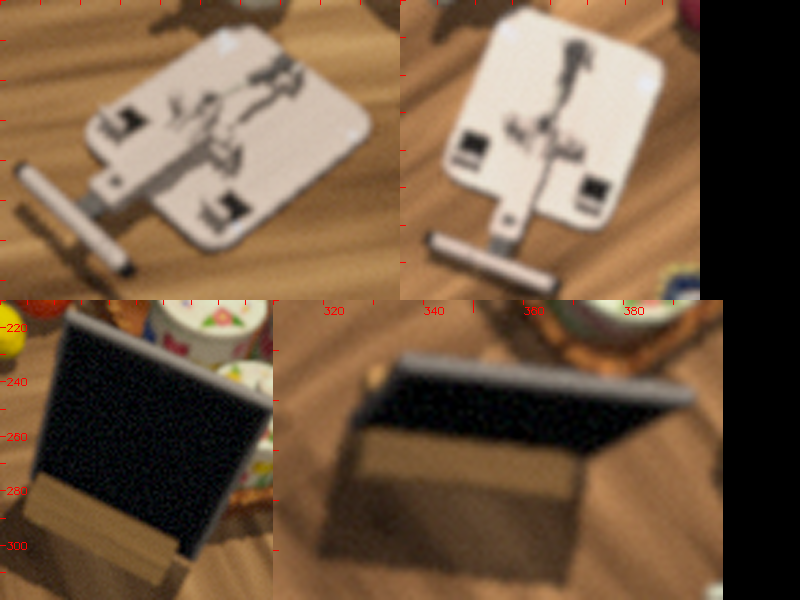

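Here is what I read from the crops:
- **Crosspiece ends:** side ≈(170,228) and (196.5,252), top ≈(203.5,237) and (236.3,249).
- **Plate edges:** clear in both views.
- **Tablet top edge:** side (320,215) to (394,248.5), top (335.4,217.4) to (394,224.4), with the black screen facing the robot's side.

Next I fit the poses.

```bash
cat >fit.py <<'E'
from h import *
from scipy.optimize import least_squares
S=lambda u,v:np.array([165+(u+.5)/4-.5,185+(v+.5)/4-.5])
T=lambda u,v:np.array([195+(u-400+.5)/3.75-.5,173+(v+.5)/3.75-.5])
L=S(21,171);R=S(126,269);l=T(432,240);r=T(555,285)
print("cross L",tri(L,l),"R",tri(R,r))
St=lambda u,v:np.array([295+(u+.5)/2.73-.5,210+(v-300+.5)/2.73-.5])
Tt=lambda u,v:np.array([310+(u-273+.5)/5-.5,205+(v-300+.5)/5-.5])
a=tri(St(68,315),Tt(400,362));b=tri(St(270,405),Tt(693,397));print("tab",a,b,np.linalg.norm(a[0]-b[0]))
# stand fit
m={"l":([-.06,.075],[.1,.075]),"r":([-.06,-.075],[.1,-.075]),"b":([.1,.075],[.1,-.075]),"f":([-.06,.075],[-.06,-.075])}
obs=[("side",S,"l",[(105,108),(210,38)]),("side",S,"b",[(270,42),(350,98)]),("side",S,"r",[(350,152),(250,236)]),("side",S,"f",[(162,205),(195,238)]),
("top",T,"l",[(490,50),(452,145)]),("top",T,"b",[(545,16),(640,54)]),("top",T,"r",[(657,100),(615,205)]),("top",T,"f",[(465,183),(560,219)])]
def W(p,X): c,s=np.cos(p[2]),np.sin(p[2]);return np.array([p[0]+c*X[0]-s*X[1],p[1]+s*X[0]+c*X[1],X[2]])
Pm={n:P(load(n+"0")) for n in("side","top")}
def pr(n,X): q=Pm[n]@np.r_[X,1];return q[:2]/q[2]
def res(p):
    e=[]
    for n,y,o in(("side",.06,L),("side",-.06,R),("top",.06,l),("top",-.06,r)): e+=list(pr(n,W(p,[-.105-p[3],y,.032]))-o)
    for n,F,k,pts in obs:
        A,B=(pr(n,W(p,[*q,.011])) for q in m[k]);d=(B-A)/np.linalg.norm(B-A)
        for q in pts: v=F(*q)-A;e.append(d[0]*v[1]-d[1]*v[0])
    return np.array(e)
s=least_squares(res,[.55,.2,0.2,.01],loss="soft_l1");p=s.x
print("stand",p,"yaw",np.degrees(p[2]));print(res(p).round(1))
for y in(.037,-.037):print("grip",W(p,[-.105-p[3],y,.032]))
c=W(p,[0,0,0])
# tablet yaw
d=a[0]-b[0];print("tablet yaw",np.degrees(np.arctan2(d[1],d[0]))-90)
E
python3 fit.py
```

```text
cross L (array([0.4918, 0.2369, 0.0325]), array([ 0.6, -0.2]), array([-0.2,  0.2])) R (array([0.4725, 0.1301, 0.0259]), array([ 0.4, -0.1]), array([-0.1,  0.1]))
tab (array([ 0.5804, -0.1343,  0.2424]), array([-0.4,  0. ]), array([ 0.2, -0.1])) (array([ 0.5859, -0.2896,  0.2435]), array([ 1.7, -0. ]), array([-0.6,  0.1])) 0.15540125482118866
stand [ 0.59472367  0.1585216  -0.20874687  0.01148763] yaw -11.96031455819817
[-0.3 -1.1  1.   0.8 -1.5 -0.5  1.5  1.6 -0.5 -0.4  0.7 -0.4  0.8  2.1
 -0.3  0.3 -0.1  0.3 -0.1  0.4 -0.2 -0.3 -0.1 -0.4]
grip [0.48843249 0.21885859 0.032     ]
grip [0.47309716 0.14646503 0.032     ]
tablet yaw 2.0283009505529463
```

```bash
cat >>h.py <<'E'
from scipy.spatial.transform import Rotation as Ro
ST=np.array([.5947,.1585]);SY=-11.96
def stand(x,y,z):
    c,s=np.cos(np.radians(SY)),np.sin(np.radians(SY));return np.array([ST[0]+c*x-s*y,ST[1]+s*x+c*y,z])
def Rt(yaw,tilt=0): # tool y along yaw dir (stand x), z down, leaning so the wrist goes to +x of stand by tilt
    R=np.array([[0,1,0],[1,0,0],[0,0,-1.]])
    return (Ro.from_euler("z",yaw,degrees=True)*Ro.from_euler("y",tilt,degrees=True)).as_matrix()@R
def to(p,R):
    s=bot.read_state();C=np.array(s["tcp_rot"]);d=C.T@(np.array(p)-s["position"])
    print(d.round(4),Ro.from_matrix(C.T@R).as_rotvec(degrees=True).round(2))
E
python3 - <<'E'
from h import *
for n,s,t,z in(("jar",(137,187),(161,219),.105),("bottle",(102,140),(122,208),.2),("mug",(229,155),(219,145),.095)):
    print(n,tri(s,t),onz("top",0,t,z))
print("tabfoot R",tri((295+190/2.73,210+260/2.73),(310+314/5,205+158/5)),"L",tri((295+32/2.73,210+200/2.73),(310+85/5,205+155/5)))
print("behind stand:",[proj(n,0,[.78,.13,.3]) for n in("side","top")],[proj(n,0,[.78,.13,.15]) for n in("side","top")])
to([.4731,.1465,.12],Rt(SY))
E
```

```text
jar (array([0.5154, 0.3628, 0.0998]), array([ 1.2, -0.4]), array([-0.4,  0.5])) [0.5162 0.3606]
bottle (array([0.5116, 0.4441, 0.2297]), array([ 0.9, -0.3]), array([-0.3,  0.4])) [0.5168 0.453 ]
mug (array([0.7738, 0.2348, 0.0926]), array([ 1.6, -0.3]), array([-0.7,  0.5])) [0.7749 0.2327]
tabfoot R (array([ 0.5821, -0.2884,  0.0106]), array([-0.3,  0. ]), array([ 0.1, -0. ])) L (array([ 0.5616, -0.1467,  0.0039]), array([-0.3,  0. ]), array([ 0.1, -0.1]))
behind stand: [array([262.4, 105.7]), array([250.4, 125.3])] [array([260.9, 151.4]), array([251.5, 142.9])]
[-0.377  -0.3028  0.1021] [-1.100e-01  6.000e-02  7.871e+01]
```

Careful with the scale: shifts go in shares of 0.6 m and turns go in shares of 180 degrees. That gives: -0.377 m / 0.6 = -0.6283, -0.23 m / 0.6 = -0.3833, 78.7 degrees / 180 = 0.4372.

```bash
echo '{"segments":[[-0.15, -0.1333, 0, 0, 0, 0.1111, 0.5], [-0.3167, -0.25, 0, 0, 0, 0.2222, 0.5], [-0.4667, -0.3833, 0.05, 0, 0, 0.3333, 0.5], [-0.6283, -0.505, 0.0833, 0, 0, 0.4372, 0.5], [-0.6283, -0.505, 0.0833, 0, 0, 0.4372, 0.5], [-0.6283, -0.505, 0.0833, 0, 0, 0.4372, 0.5], [-0.6283, -0.505, 0.0833, 0, 0, 0.4372, 0.5], [-0.6283, -0.505, 0.0833, 0, 0, 0.4372, 0.5], [-0.6283, -0.505, 0.0833, 0, 0, 0.4372, 0.5], [-0.6283, -0.505, 0.0833, 0, 0, 0.4372, 0.5], [-0.6283, -0.505, 0.17, 0, 0, 0.4372, 0.5], [-0.6283, -0.505, 0.17, 0, 0, 0.4372, 0.5], [-0.6283, -0.505, 0.17, 0, 0, 0.4372, 0.5]]}' > next.json && python3 steer.py next.json
python3 - <<'E'
from h import *
to([.4731,.1465,.014],Rt(SY))
snap("side",1);snap("top",1)
cv2.imwrite("pics/m4.png",np.hstack([crop("side",1,140,150,130,120,400,369),crop("top",1,180,150,130,120,400,369)]))
E
```

```text
time_s: 1.4
position: [0.4719, 0.147, 0.1196]
tcp_rot: [[0.207, 0.978, -0.005], [0.978, -0.207, -0.0], [-0.001, -0.005, -1.0]]
force: [1.1, 1.2, 0.7]
opening: 0.5
grasp_force: 0.0
[-1.000e-04  1.800e-03  1.056e-01] [-0.27  0.07  0.  ]
```

View pics/m4.png

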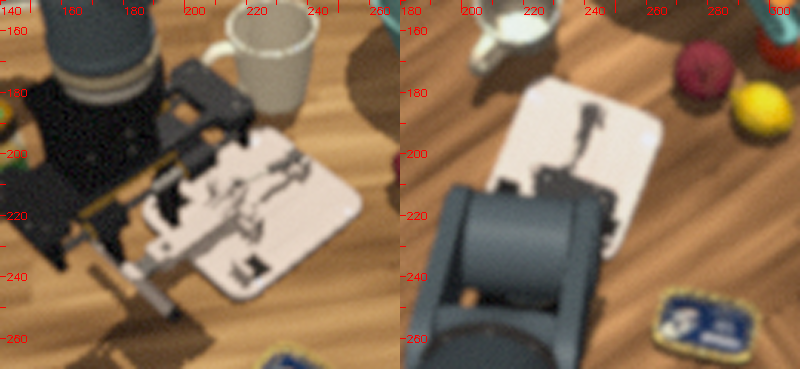

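The open fingers hang above the right half of the crosspiece, with the bar visible below the gripper at side ≈(185,240). I go down slowly and close.

To row units: 0.106 m / 0.6 = 0.1767, 0.09 m / 0.6 = 0.15.

```bash
echo '{"segments":[[0, 0.0033, 0.0667, 0, 0, 0, 0.5], [0, 0.0033, 0.1167, 0, 0, 0, 0.5], [0, 0.0033, 0.15, 0, 0, 0, 0.5], [0, 0.0033, 0.1767, 0, 0, 0, 0.5], [0, 0.0033, 0.1767, 0, 0, 0, 0.5], [0, 0.0033, 0.1767, 0, 0, 0, 0.5]]}' > next.json && python3 steer.py next.json
echo '{"segments":[[0, 0, 0, 0, 0, 0, 0], [0, 0, 0, 0, 0, 0, 0], [0, 0, 0, 0, 0, 0, 0], [0, 0, 0, 0, 0, 0, 0], [0, 0, 0, 0, 0, 0, 0], [0, 0, 0, 0, 0, 0, 0]]}' > next.json && python3 steer.py next.json
```

```text
time_s: 2.1
position: [0.4764, 0.1474, 0.0162]
tcp_rot: [[0.206, 0.979, 0.003], [0.979, -0.206, 0.0], [0.001, 0.003, -1.0]]
force: [0.4, -0.3, -0.6]
opening: 0.495
grasp_force: 0.0
time_s: 2.7
position: [0.4753, 0.1466, 0.0146]
tcp_rot: [[0.207, 0.978, -0.0], [0.978, -0.207, 0.0], [-0.0, -0.0, -1.0]]
force: [-0.1, 0.3, 1.6]
opening: 0.123
grasp_force: 30.0
```

To row units: -0.1005 m / 0.6 = -0.1675, -0.0889 m / 0.6 = -0.1482.

```bash
echo '{"segments":[[0, 0.0007, -0.0167, 0, 0, 0, 0], [0, 0.0033, -0.0333, 0, 0, 0, 0], [0, 0.0067, -0.05, 0, 0, 0, 0], [0, 0.0117, -0.0667, 0, 0, 0, 0], [0, 0.0183, -0.0817, 0, 0, 0, 0], [0, 0.0258, -0.0967, 0, 0, 0, 0], [0, 0.035, -0.1108, 0, 0, 0, 0], [0, 0.045, -0.1243, 0, 0, 0, 0], [0, 0.0567, -0.1367, 0, 0, 0, 0], [0, 0.069, -0.1482, 0, 0, 0, 0], [0, 0.0825, -0.1583, 0, 0, 0, 0], [0, 0.0967, -0.1675, 0, 0, 0, 0], [0, 0.0967, -0.1675, 0, 0, 0, 0]]}' > next.json && python3 steer.py next.json
```

```text
time_s: 4.0
position: [0.5322, 0.1348, 0.1166]
tcp_rot: [[0.207, 0.978, -0.0], [0.978, -0.207, 0.001], [0.001, -0.0, -1.0]]
force: [-4.3, 3.3, 2.0]
opening: 0.125
grasp_force: 30.0
```

To row units: 0.0977 m / 0.6 = 0.1628, 0.088 m / 0.6 = 0.1467.

```bash
echo '{"segments":[[0, 0.015, -0.0077, 0, 0, 0, 0], [0, 0.0305, -0.0142, 0, 0, 0, 0], [0, 0.0467, -0.0192, 0, 0, 0, 0], [0, 0.0633, -0.0228, 0, 0, 0, 0], [0, 0.08, -0.0252, 0, 0, 0, 0], [0, 0.0967, -0.0258, 0, 0, 0, 0], [0, 0.1133, -0.0252, 0, 0, 0, 0], [0, 0.13, -0.0228, 0, 0, 0, 0], [0, 0.1467, -0.0192, 0, 0, 0, 0], [0, 0.1628, -0.0142, 0, 0, 0, 0], [0, 0.1628, -0.0142, 0, 0, 0, 0], [0, 0.1628, -0.0142, 0, 0, 0, 0]]}' > next.json && python3 steer.py next.json
python3 - <<'E'
from h import *
s=bot.read_state();p=s["position"]+np.array([0,0,.019])
c,n=np.cos(np.radians(SY)),np.sin(np.radians(SY));d=p[:2]-ST
x,y=c*d[0]+n*d[1],-n*d[0]+c*d[1];print(x,y,p[2],"r",np.hypot(x,p[2]-.032),"ang",np.degrees(np.arctan2(p[2]-.032,-x)))
E
```

```text
time_s: 5.2
position: [0.6247, 0.1151, 0.1222]
tcp_rot: [[0.207, 0.978, -0.008], [0.978, -0.207, 0.001], [-0.0, -0.008, -1.0]]
force: [-3.9, 5.1, 2.7]
opening: 0.124
grasp_force: 30.0
0.03836868392466264 -0.03620756936753573 0.1411981431828172 r 0.11574277679702398 ang 109.35982025038129
```

To row units: -0.0423 m / 0.6 = -0.0705, -0.0376 m / 0.6 = -0.0627.

```bash
echo '{"segments":[[0, 0.0033, -0.0083, 0, 0, 0, 0], [0, 0.0057, -0.0157, 0, 0, 0, 0], [0, 0.0085, -0.0235, 0, 0, 0, 0], [0, 0.0113, -0.0313, 0, 0, 0, 0], [0, 0.0143, -0.0392, 0, 0, 0, 0], [0, 0.0172, -0.047, 0, 0, 0, 0], [0, 0.02, -0.0548, 0, 0, 0, 0], [0, 0.0228, -0.0627, 0, 0, 0, 0], [0, 0.0257, -0.0705, 0, 0, 0, 0], [0, 0.0257, -0.0705, 0, 0, 0, 0]]}' > next.json && python3 steer.py next.json
echo '{"segments":[[0, 0.0017, -0.005, 0, 0, 0, 0], [0, 0.0028, -0.0078, 0, 0, 0, 0], [0, 0.0028, -0.0078, 0, 0, 0, 0], [0, 0.0028, -0.0078, 0, 0, 0, 0]]}' > next.json && python3 steer.py next.json
```

```text
time_s: 6.2
position: [0.6395, 0.112, 0.1636]
tcp_rot: [[0.207, 0.978, -0.009], [0.978, -0.207, 0.001], [-0.001, -0.009, -1.0]]
force: [-3.1, 4.9, 0.4]
opening: 0.128
grasp_force: 30.0
time_s: 6.6
position: [0.6409, 0.1117, 0.1677]
tcp_rot: [[0.207, 0.978, -0.01], [0.978, -0.207, 0.002], [-0.001, -0.01, -1.0]]
force: [-3.1, 5.4, -2.8]
opening: 0.128
grasp_force: 30.0
```

To row units: -0.002 m / 0.6 = -0.0033, 0.0007 m / 0.6 = 0.0012.

```bash
echo '{"segments":[[0, 0.0012, -0.0033, 0, 0, 0, 0], [0, 0.0012, -0.0033, 0, 0, 0, 0], [0, 0.0012, -0.0033, 0, 0, 0, 0]]}' > next.json && python3 steer.py next.json
echo '{"segments":[[0, 0.0012, -0.0033, 0, 0, 0, 0], [0, 0.0012, -0.0033, 0, 0, 0, 0], [0, 0.0012, -0.0033, 0, 0, 0, 0]]}' > next.json && python3 steer.py next.json
echo '{"segments":[[0, 0.0012, -0.0033, 0, 0, 0, 0], [0, 0.0012, -0.0033, 0, 0, 0, 0], [0, 0.0012, -0.0033, 0, 0, 0, 0]]}' > next.json && python3 steer.py next.json
python3 - <<'E'
from h import *
s=bot.read_state();p=s["position"]+np.array([0,0,.019])
c,n=np.cos(np.radians(SY)),np.sin(np.radians(SY));d=p[:2]-ST
x,y=c*d[0]+n*d[1],-n*d[0]+c*d[1];print(x,y,p[2],"r",np.hypot(x,p[2]-.032),"ang",np.degrees(np.arctan2(p[2]-.032,-x)))
E
```

```text
time_s: 6.9
position: [0.6416, 0.1116, 0.1696]
tcp_rot: [[0.207, 0.978, -0.01], [0.978, -0.207, 0.002], [-0.001, -0.01, -1.0]]
force: [-2.6, 5.5, -2.3]
opening: 0.122
grasp_force: 30.0
time_s: 7.2
position: [0.6423, 0.1114, 0.1716]
tcp_rot: [[0.207, 0.978, -0.01], [0.978, -0.207, 0.002], [-0.001, -0.01, -1.0]]
force: [-2.2, 5.2, -2.7]
opening: 0.122
grasp_force: 30.0
time_s: 7.5
position: [0.643, 0.1113, 0.1736]
tcp_rot: [[0.207, 0.978, -0.01], [0.978, -0.207, 0.002], [-0.001, -0.01, -1.0]]
force: [-2.6, 6.2, -2.9]
opening: 0.128
grasp_force: 30.0
0.05700185632204486 -0.036157632828261586 0.1925627959242138 r 0.1703808177558723 ang 109.54551634356002
```

To row units: -0.002 m / 0.6 = -0.0033, 0.0007 m / 0.6 = 0.0012.

```bash
for i in 1; do echo '{"segments":[[0, 0.0012, -0.0033, 0, 0, 0, 0], [0, 0.0012, -0.0033, 0, 0, 0, 0], [0, 0.0012, -0.0033, 0, 0, 0, 0]]}' > next.json && python3 steer.py next.json; done
python3 - <<'E'
from h import *
snap("side",2);snap("top",2)
cv2.imwrite("pics/m5.png",np.hstack([crop("side",2,150,130,120,130,400,433),crop("top",2,190,130,120,130,400,433)]))
print(bot.read_state()["moment"])
E
```

```text
time_s: 7.8
position: [0.644, 0.1111, 0.176]
tcp_rot: [[0.207, 0.978, -0.009], [0.978, -0.207, 0.001], [-0.0, -0.009, -1.0]]
force: [-2.6, 4.6, -1.3]
opening: 0.127
grasp_force: 30.0
[0.78758135 0.64275927 0.04521809]
```

View pics/m5.png

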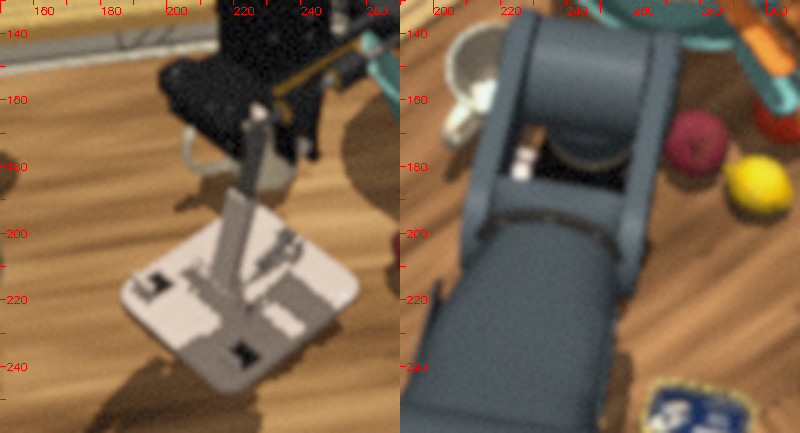

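The back is upright and the bar is well drawn out: tube end at side ≈(220,188), crosspiece end ≈(225,163). I haven't felt the end stop yet, so I keep pulling.

To row units: -0.002 m / 0.6 = -0.0033, 0.0007 m / 0.6 = 0.0012.

```bash
echo '{"segments":[[0, 0.0012, -0.0033, 0, 0, 0, 0], [0, 0.0012, -0.0033, 0, 0, 0, 0], [0, 0.0012, -0.0033, 0, 0, 0, 0]]}' > next.json && python3 steer.py next.json
echo '{"segments":[[0, 0.0012, -0.0033, 0, 0, 0, 0], [0, 0.0012, -0.0033, 0, 0, 0, 0], [0, 0.0012, -0.0033, 0, 0, 0, 0]]}' > next.json && python3 steer.py next.json
echo '{"segments":[[0, 0.0012, -0.0033, 0, 0, 0, 0], [0, 0.0012, -0.0033, 0, 0, 0, 0], [0, 0.0012, -0.0033, 0, 0, 0, 0]]}' > next.json && python3 steer.py next.json
```

```text
time_s: 8.2
position: [0.6448, 0.1109, 0.1782]
tcp_rot: [[0.207, 0.978, -0.009], [0.978, -0.207, 0.001], [-0.0, -0.009, -1.0]]
force: [-2.2, 4.8, -0.8]
opening: 0.126
grasp_force: 30.0
time_s: 8.5
position: [0.6449, 0.1109, 0.1792]
tcp_rot: [[0.207, 0.978, -0.01], [0.978, -0.207, 0.002], [-0.0, -0.011, -1.0]]
force: [-2.7, 5.4, -3.9]
opening: 0.125
grasp_force: 30.0
time_s: 8.8
position: [0.6447, 0.111, 0.1795]
tcp_rot: [[0.207, 0.978, -0.013], [0.978, -0.207, 0.002], [-0.001, -0.013, -1.0]]
force: [-1.7, 5.8, -10.0]
opening: 0.121
grasp_force: 30.0
```

To row units: -0.002 m / 0.6 = -0.0033, 0.0007 m / 0.6 = 0.0012.

```bash
echo '{"segments":[[0, 0.0012, -0.0033, 0, 0, 0, 0], [0, 0.0012, -0.0033, 0, 0, 0, 0], [0, 0.0012, -0.0033, 0, 0, 0, 0]]}' > next.json && python3 steer.py next.json
python3 - <<'E'
from h import *
snap("side",3)
for b in(.05,.055,.061,.066,.07):
    r=.105+b;print(b,proj("side",3,stand(r*np.sin(np.radians(20)),.06,.032+r*np.cos(np.radians(20)))))
r=.093;print("tube end",proj("side",3,stand(r*np.sin(np.radians(20)),0,.032+r*np.cos(np.radians(20)))))
cv2.imwrite("pics/m6.png",crop("side",3,190,145,70,80,525,600))
E
```

```text
time_s: 9.1
position: [0.6442, 0.1111, 0.1799]
tcp_rot: [[0.207, 0.978, -0.017], [0.978, -0.207, 0.003], [-0.001, -0.017, -1.0]]
force: [-1.9, 6.3, -14.9]
opening: 0.125
grasp_force: 30.0
0.05 [212.9 157.5]
0.055 [213.3 155.9]
0.061 [213.7 153.9]
0.066 [214.1 152.2]
0.07 [214.4 150.9]
tube end [223.  188.2]
```

View pics/m6.png

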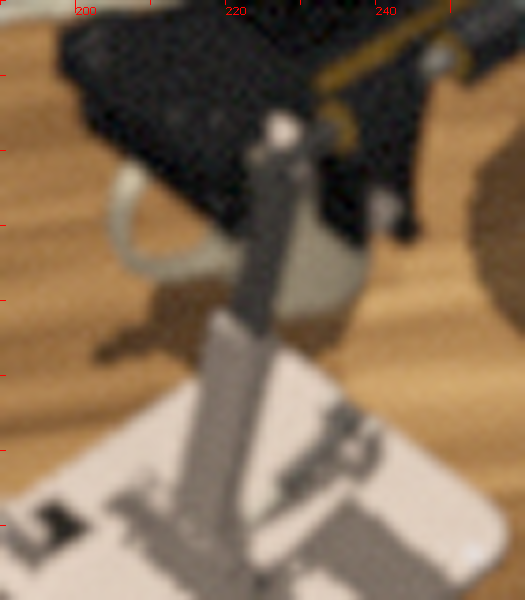

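The crosspiece middle is at side ≈(228,162) with a long stretch of inner bar exposed. The stiff force rise says the bar is at its end stop. I test the lock by pushing it back gently.

To row units: 0.008 m / 0.6 = 0.0133, -0.0027 m / 0.6 = -0.0045.

```bash
echo '{"segments":[[0, -0.0033, 0, 0, 0, 0, 0], [0, -0.0045, 0.0133, 0, 0, 0, 0], [0, -0.0045, 0.0133, 0, 0, 0, 0], [0, -0.0045, 0.0133, 0, 0, 0, 0]]}' > next.json && python3 steer.py next.json
echo '{"segments":[[0, -0.0017, 0.005, 0, 0, 0, 0], [0, -0.0017, 0.005, 0, 0, 0, 0], [0, -0.0017, 0.005, 0, 0, 0, 0]]}' > next.json && python3 steer.py next.json
```

```text
time_s: 9.55
position: [0.6442, 0.111, 0.1764]
tcp_rot: [[0.207, 0.978, -0.009], [0.978, -0.207, 0.001], [-0.0, -0.009, -1.0]]
force: [-3.1, 6.2, -1.0]
opening: 0.125
grasp_force: 30.0
time_s: 9.85
position: [0.6443, 0.111, 0.1756]
tcp_rot: [[0.207, 0.978, -0.005], [0.978, -0.207, 0.001], [-0.0, -0.005, -1.0]]
force: [-4.5, 4.7, 5.1]
opening: 0.127
grasp_force: 30.0
```

To row units: 0.003 m / 0.6 = 0.005, -0.001 m / 0.6 = -0.0017.

```bash
echo '{"segments":[[0, -0.0017, 0.005, 0, 0, 0, 0], [0, -0.0017, 0.005, 0, 0, 0, 0], [0, -0.0017, 0.005, 0, 0, 0, 0]]}' > next.json && python3 steer.py next.json
echo '{"segments":[[0, 0.0017, -0.005, 0, 0, 0, 0.3], [0, 0.0017, -0.005, 0, 0, 0, 0.4], [0, 0.0017, -0.005, 0, 0, 0, 0.4], [0, 0.0017, -0.005, 0, 0, 0, 0.4], [0, 0.0017, -0.0833, 0, 0, 0, 0.4], [0, 0.0017, -0.1667, 0, 0, 0, 0.4], [0, 0.0017, -0.25, 0, 0, 0, 0.4], [0, 0.0017, -0.25, 0, 0, 0, 0.4], [0, 0.0017, -0.25, 0, 0, 0, 0.4]]}' > next.json && python3 steer.py next.json
python3 - <<'E'
from h import *
to([.583,-.212,.32],Rt(2))
E
```

```text
time_s: 10.15
position: [0.6446, 0.1108, 0.175]
tcp_rot: [[0.207, 0.978, -0.001], [0.978, -0.207, 0.0], [-0.0, -0.001, -1.0]]
force: [-5.5, 4.1, 13.8]
opening: 0.129
grasp_force: 30.0
time_s: 11.05
position: [0.6472, 0.11, 0.3241]
tcp_rot: [[0.207, 0.978, 0.004], [0.978, -0.207, -0.001], [0.0, 0.004, -1.0]]
force: [-0.8, -0.2, -0.6]
opening: 0.399
grasp_force: 0.0
[-0.3283  0.004   0.0041] [  0.22   0.02 -13.97]
```

To row units: -0.328 m / 0.6 = -0.5467, -0.05 m / 0.6 = -0.0833, -14 degrees / 180 = -0.0778.

```bash
echo '{"segments":[[-0.0833, 0, 0, 0, 0, 0, 0.4], [-0.1667, 0, 0, 0, 0, -0.0222, 0.4], [-0.25, 0, 0, 0, 0, -0.0444, 0.4], [-0.3333, 0, 0, 0, 0, -0.0778, 0.4], [-0.4167, 0, 0, 0, 0, -0.0778, 0.4], [-0.5, 0.0067, 0, 0, 0, -0.0778, 0.4], [-0.5467, 0.0067, 0, 0, 0, -0.0778, 0.4], [-0.5467, 0.0067, 0, 0, 0, -0.0778, 0.4], [-0.5467, 0.0067, 0, 0, 0, -0.0778, 0.4]]}' > next.json && python3 steer.py next.json
python3 - <<'E'
from h import *
snap("side",4);snap("top",4)
r=.166;t=np.radians(20)
print([[proj(n,4,stand(r*np.sin(t),y,.032+r*np.cos(t))) for y in(.06,-.06)] for n in("side","top")])
cv2.imwrite("pics/m7.png",np.vstack([np.hstack([crop("side",4,180,140,90,68,397,300),crop("top",4,195,130,90,68,397,300)]),np.hstack([crop("side",4,295,190,110,83,397,300),crop("top",4,310,190,110,83,397,300)])]))
E
```

```text
time_s: 11.95
position: [0.5812, -0.2115, 0.3202]
tcp_rot: [[-0.034, 0.999, -0.004], [0.999, 0.034, 0.003], [0.003, -0.004, -1.0]]
force: [-0.1, -0.6, 0.1]
opening: 0.398
grasp_force: 0.0
[[array([213.7, 153.9]), array([245.1, 176.3])], [array([218.5, 173.2]), array([257.5, 188. ])]]
```

View pics/m7.png

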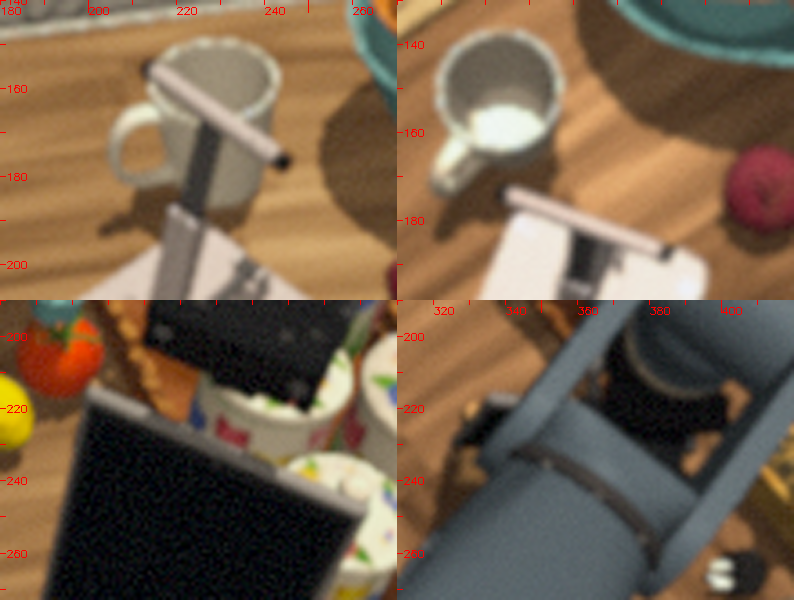

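The rod ends at side (213.5,155)/(244,176.5) and top (219,174)/(256.4,187.4) match the model for open and fully extended to within about 1 px. The tablet's top edge in the side view runs from (321,215) to (396,248).

```bash
python3 - <<'E'
from h import *
Tt=lambda u,v:np.array([310+(u-273+.5)/5-.5,205+(v-300+.5)/5-.5])
a=tri((320.8,215.2),Tt(402,361));b=tri((395.8,248.2),Tt(693,396));print(a,b,np.linalg.norm(a[0]-b[0]))
m=(a[0]+b[0])/2;d=a[0]-b[0];print(m,np.degrees(np.arctan2(d[1],d[0]))-90)
# dock front face lower corners on z=0, and front top edge z=.04 (top view)
print("dock foot",onz("top",0,Tt(320,555),0),onz("top",0,Tt(565,582),0),"top front",onz("top",0,Tt(355,475),.04),onz("top",0,Tt(575,498),.04))
for z in(.24,.25):print(z,[proj(n,0,[m[0],m[1]+k,z]) for n in("side","top") for k in(.08,-.08)])
to([m[0],m[1],.25-.034],Rt(2))
E
```

```text
(array([ 0.5814, -0.1357,  0.2422]), array([-0.8,  0.1]), array([ 0.3, -0.1])) (array([ 0.5871, -0.291 ,  0.2429]), array([0.3, 0. ]), array([-0.1,  0. ])) 0.15540614530963695
[ 0.58425 -0.21335  0.24255] 2.1019923458979406
dock foot [ 0.4964 -0.1303] [ 0.5047 -0.2842] top front [ 0.5444 -0.1408] [ 0.5523 -0.2762]
0.24 [array([319.4, 214.6]), array([396.4, 250.7]), array([334.9, 215.6]), array([394. , 225.2])]
0.25 [array([320.1, 211.4]), array([398.1, 247.7]), array([335.4, 215. ]), array([395. , 224.6])]
[-0.0036  0.0025  0.1051] [-0.14 -0.11  0.1 ]
```

To row units: 0.107 m / 0.6 = 0.1783, 0.09 m / 0.6 = 0.15.

```bash
echo '{"segments":[[-0.0042, 0.0042, 0.05, 0, 0, 0, 0.4], [-0.0042, 0.0042, 0.1, 0, 0, 0, 0.4], [-0.0042, 0.0042, 0.15, 0, 0, 0, 0.4], [-0.0042, 0.0042, 0.1783, 0, 0, 0, 0.4], [-0.0042, 0.0042, 0.1783, 0, 0, 0, 0.4], [-0.0042, 0.0042, 0.1783, 0, 0, 0, 0.4]]}' > next.json && python3 steer.py next.json
echo '{"segments":[[0, 0, 0, 0, 0, 0, 0.2], [0, 0, 0, 0, 0, 0, 0], [0, 0, 0, 0, 0, 0, 0], [0, 0, 0, 0, 0, 0, 0], [0, 0, 0, 0, 0, 0, 0], [0, 0, 0, 0, 0, 0, 0]]}' > next.json && python3 steer.py next.json
```

```text
time_s: 12.65
position: [0.5854, -0.2125, 0.2157]
tcp_rot: [[-0.038, 0.999, -0.0], [0.999, 0.038, 0.0], [0.0, -0.0, -1.0]]
force: [0.4, -0.1, -0.3]
opening: 0.4
grasp_force: 0.0
time_s: 13.25
position: [0.5848, -0.2139, 0.2162]
tcp_rot: [[-0.036, 0.999, -0.0], [0.999, 0.036, -0.0], [-0.0, -0.0, -1.0]]
force: [-1.6, -0.4, 4.3]
opening: 0.111
grasp_force: 30.0
```

To row units: -0.1 m / 0.6 = -0.1667, -0.08 m / 0.6 = -0.1333.

```bash
echo '{"segments":[[0, 0, -0.0083, 0, 0, 0, 0], [0, 0, -0.0167, 0, 0, 0, 0], [0, 0, -0.0333, 0, 0, 0, 0], [0, 0, -0.05, 0, 0, 0, 0], [0, 0, -0.0667, 0, 0, 0, 0], [0, 0, -0.1, 0, 0, 0, 0], [0, 0, -0.1333, 0, 0, 0, 0], [0, 0, -0.1667, 0, 0, 0, 0], [0, 0, -0.1667, 0, 0, 0, 0], [0, 0, -0.1667, 0, 0, 0, 0]]}' > next.json && python3 steer.py next.json
python3 - <<'E'
from h import *
snap("side",5);snap("top",5)
cv2.imwrite("pics/m8.png",np.hstack([crop("side",5,270,130,150,180,400,480),crop("top",5,270,150,150,180,400,480)]))
E
```

```text
time_s: 14.25
position: [0.5849, -0.2136, 0.316]
tcp_rot: [[-0.036, 0.999, 0.001], [0.999, 0.036, -0.0], [-0.0, 0.001, -1.0]]
force: [-0.0, 0.6, -4.9]
opening: 0.113
grasp_force: 30.0
```

View pics/m8.png

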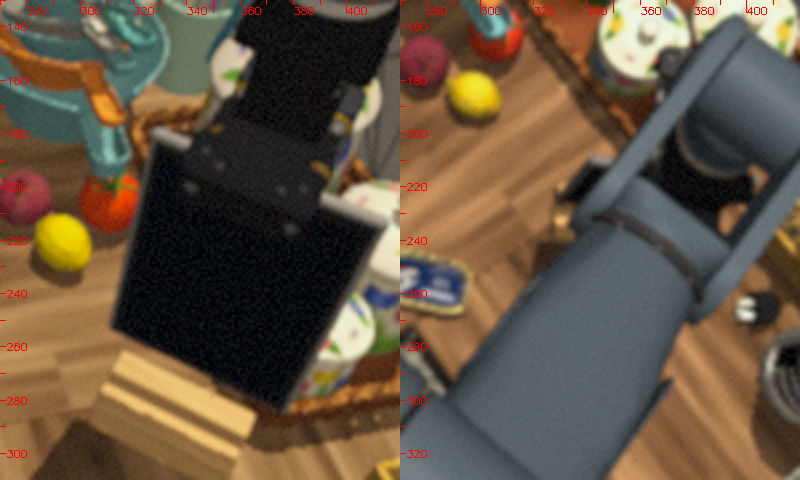

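The tablet hangs straight in the grip. Its corners in the side view are (328,180), (413,232), (312,272.6) and (377,304). I fit its position in the hand from these.

```bash
python3 - <<'E'
from h import *
from scipy.optimize import least_squares
s=bot.read_state();p=np.array(s["position"]);R=np.array(s["tcp_rot"])
px=np.array([(328.1,180.2),(412.9,232),(312,272.6),(376.9,303.7)])
def pts(q): # q: along tool x, foot distance along tool z from TCP, roll about y, lean about x
    M=R@Ro.from_euler("yx",[q[2],q[3]]).as_matrix()
    return [p+R@[q[0],q[4] if len(q)>4 else 0,q[1]]+M@np.array(c) for c in((.08,0,-.24),(-.08,0,-.24),(.08,-.005,0),(-.08,-.005,0))]
for lean in (0,1):
    f=lambda q:np.ravel([proj("side",5,X)-o for X,o in zip(pts(np.r_[q[:3],q[3]*lean]),px)])
    r=least_squares(f,[0,.2,0,0],x_scale=[.01,.01,.05,.05],diff_step=1e-2);print(r.x.round(4),r.fun.round(1))
E
```

```text
[0.     0.2438 0.     0.    ] [ -4.   11.6  -3.7  -5.2  -4.6 -10.4  -4.4  -9.2]
[0.     0.2438 0.     0.    ] [ -4.   11.6  -3.7  -5.2  -4.6 -10.4  -4.4  -9.2]
```

```bash
sed -i 's/return (M\[:2\]\/M\[2\]).round(1)/return M[:2]\/M[2]/' h.py; cat >hand.py <<'E'
from h import *
from scipy.optimize import least_squares
s=bot.read_state();p=np.array(s["position"]);R=np.array(s["tcp_rot"])
px=np.array([(328.1,180.2),(412.9,232),(312,272.6),(376.9,303.7)])
def pts(q):
    M=R@Ro.from_euler("yx",[q[2],q[3]]).as_matrix()
    return [p+R@[q[0],0,q[1]]+M@np.array(c) for c in((.08,0,-.24),(-.08,0,-.24),(.08,-.005,0),(-.08,-.005,0))]
for lean in (0,1):
    f=lambda q:np.ravel([proj("side",5,X)-o for X,o in zip(pts(np.r_[q[:3],q[3]*lean]),px)])
    r=least_squares(f,[0,.2,0,0]);print(r.x.round(4),r.fun.round(1))
E
python3 hand.py
```

```text
[-0.0128  0.2437 -0.0211  0.    ] [-0.4 13.8  1.1 -4.   0.1 -7.7  1.4 -6.8]
[-0.0117  0.2637 -0.0191  0.1227] [ 3.2 12.   0.6 -7.7 -1.3 -3.5 -1.3 -3. ]
```

```bash
sed -i 's/(412.9,232),(312,272.6),(376.9,303.7)/(412.9,212),(312,252.6),(376.9,283.7)/' hand.py; python3 hand.py
```

```text
[-0.0008  0.2073 -0.0142  0.    ] [-2.3 -2.2  2.3  0.2 -2.4  1.5  0.5  2.7]
[-0.001   0.2042 -0.0139 -0.0189] [-2.9 -1.9  2.4  0.9 -2.2  0.8  1.   2. ]
```

```bash
python3 - <<'E'
from h import *
for n,s,t in(("bowl left rim",(260,140),(236,108)),("bowl near rim",(283,178),(255,143)),("spatula top",(300,122),(270,88)),("handle",(300,160),(290,128)),("handle tip",(314,190),(304,160)),("lemon",(293,220),(297,185))):print(n,tri(s,t))
t=20;u=np.array([np.sin(np.radians(t)),0,np.cos(np.radians(t))])
A=np.array([-.06,0,.085])+.206*u;to(stand(*A),Rt(SY,t))
print(stand(*A),[proj(n,0,stand(.159,-.04,.24)) for n in("side","top")])
E
```

```text
bowl left rim (array([0.9102, 0.2066, 0.0741]), array([ 1.8, -0.3]), array([-0.8,  0.5]))
bowl near rim (array([ 8.401e-01,  1.163e-01, -4.000e-04]), array([-9.8,  0.8]), array([ 4.5, -2.2]))
spatula top (array([0.9613, 0.1025, 0.1551]), array([-0.4,  0. ]), array([ 0.2, -0.1]))
handle (array([0.8552, 0.028 , 0.1141]), array([ 3.6, -0.4]), array([-1.6,  0.7]))
handle tip (array([ 0.7724, -0.0391,  0.0943]), array([-3.5,  0.3]), array([ 1.5, -0.6]))
lemon (array([ 0.705 , -0.0277,  0.0251]), array([-0.1,  0. ]), array([ 0., -0.]))
[0.3685 0.0342 0.0361] [19.75  2.38 13.88]
[0.60492917 0.15633319 0.27857668] [array([268.27423539, 138.2847548 ]), array([263.99485023, 147.99481102])]
```

Careful with the scale: shifts go in shares of 0.6 m and turns go in shares of 180 degrees. That gives: 0.3685 m / 0.6 = 0.6142, 0.16 m / 0.6 = 0.2667, 19.75 degrees / 180 = 0.1097.

```bash
echo '{"segments":[[0.025, 0, 0, 0, 0, 0, 0], [0.0667, 0, 0, 0, 0, 0, 0], [0.1167, 0, 0, 0, 0, 0, 0], [0.1667, 0, 0, 0.0111, 0.0011, 0.0078, 0], [0.2167, 0, 0, 0.0222, 0.0028, 0.0156, 0], [0.2667, 0.005, 0.005, 0.0333, 0.0039, 0.0233, 0], [0.3167, 0.01, 0.01, 0.0444, 0.005, 0.0311, 0], [0.3667, 0.0167, 0.0167, 0.0556, 0.0067, 0.0389, 0], [0.4167, 0.025, 0.025, 0.0667, 0.0078, 0.0467, 0], [0.4667, 0.0333, 0.0333, 0.0778, 0.0094, 0.0544, 0], [0.5167, 0.0417, 0.0417, 0.0889, 0.0106, 0.0622, 0], [0.5583, 0.05, 0.05, 0.1, 0.0122, 0.07, 0], [0.5917, 0.055, 0.0567, 0.1056, 0.0128, 0.0739, 0], [0.6142, 0.057, 0.0602, 0.1097, 0.0132, 0.0771, 0], [0.6142, 0.057, 0.0602, 0.1097, 0.0132, 0.0771, 0], [0.6142, 0.057, 0.0602, 0.1097, 0.0132, 0.0771, 0]]}' > next.json && python3 steer.py next.json
python3 - <<'E'
from h import *
t=20;u=np.array([np.sin(np.radians(t)),0,np.cos(np.radians(t))])
for F in([-.03,0,.06],[-.027,0,.04],[-.026,0,.016]):to(stand(*(np.array(F)+.206*u)),Rt(SY,t))
snap("side",6);snap("top",6)
cv2.imwrite("pics/m9.png",crop("side",6,150,90,130,170,459,600))
E
```

```text
time_s: 15.95
position: [0.6057, 0.1555, 0.2792]
tcp_rot: [[0.207, 0.92, -0.332], [0.978, -0.195, 0.068], [-0.002, -0.339, -0.941]]
force: [-0.4, -0.5, -4.4]
opening: 0.111
grasp_force: 30.0
[0.0007 0.0361 0.0142] [ 0.16  0.12 -0.01]
[0.0007 0.0457 0.032 ] [ 0.16  0.12 -0.01]
[0.0008 0.0548 0.0543] [ 0.16  0.12 -0.01]
```

View pics/m9.png

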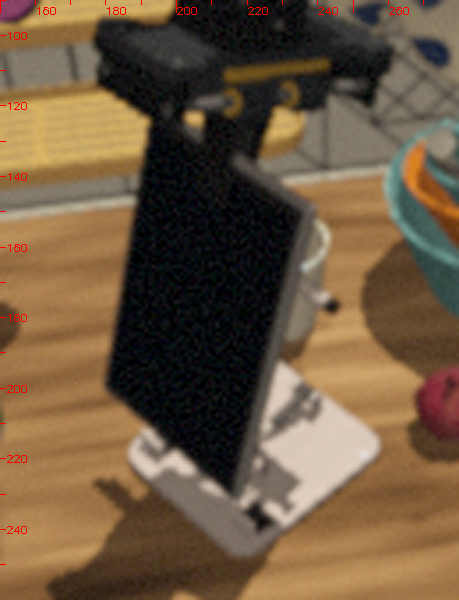

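The tablet is held tilted in front of the bar, lower corners at side ≈(178,199) and (216,230), and the bar's right end shows behind it at (241,175). I lower it in steps, watching the force.

To row units: 0.0548 m / 0.6 = 0.0913, 0.0543 m / 0.6 = 0.0905.

```bash
echo '{"segments":[[0.0005, 0.02, 0.0083, 0, 0, 0, 0], [0.0008, 0.04, 0.015, 0, 0, 0, 0], [0.0012, 0.06, 0.0233, 0, 0, 0, 0], [0.0012, 0.0683, 0.0383, 0, 0, 0, 0], [0.0012, 0.0762, 0.0533, 0, 0, 0, 0], [0.0012, 0.0817, 0.0667, 0, 0, 0, 0], [0.0012, 0.0867, 0.0792, 0, 0, 0, 0], [0.0012, 0.0913, 0.0905, 0, 0, 0, 0], [0.0012, 0.0913, 0.0905, 0, 0, 0, 0], [0.0012, 0.0913, 0.0905, 0, 0, 0, 0]]}' > next.json && python3 steer.py next.json
python3 - <<'E'
from h import *
s=bot.read_state();p=s["position"];R=np.array(s["tcp_rot"])
f=p+R@[0,0,.206];c,n=np.cos(np.radians(SY)),np.sin(np.radians(SY));d=f[:2]-ST
print("foot local",c*d[0]+n*d[1],-n*d[0]+c*d[1],f[2]);print("world down in tool",R.T@[0,0,-1.])
snap("side",7);snap("top",7)
print([proj("side",7,stand(x,y,.011)) for x,y in((-.026,.08),(-.026,-.08))])
E
```

```text
time_s: 17.05
position: [0.6383, 0.1497, 0.2099]
tcp_rot: [[0.207, 0.92, -0.332], [0.978, -0.195, 0.07], [-0.001, -0.34, -0.941]]
force: [-1.5, -0.2, -3.7]
opening: 0.11
grasp_force: 30.0
foot local -0.025435280473159058 0.00028790787210593565 0.016108735905046245
world down in tool [7.57643379e-04 3.39564014e-01 9.40582642e-01]
[array([192.20578594, 209.75518553]), array([228.76594422, 241.73707212])]
```

To row units: 0.0019 m / 0.6 = 0.0032, 0.0007 m / 0.6 = 0.0012.

```bash
echo '{"segments":[[0, 0.0012, 0.0032, 0, 0, 0, 0], [0, 0.0012, 0.0032, 0, 0, 0, 0], [0, 0.0012, 0.0032, 0, 0, 0, 0]]}' > next.json && python3 steer.py next.json
echo '{"segments":[[0, 0.0012, 0.0032, 0, 0, 0, 0], [0, 0.0012, 0.0032, 0, 0, 0, 0], [0, 0.0012, 0.0032, 0, 0, 0, 0]]}' > next.json && python3 steer.py next.json
echo '{"segments":[[0, 0.0007, 0.0017, 0, 0, 0, 0], [0, 0.0007, 0.0017, 0, 0, 0, 0], [0, 0.0007, 0.0017, 0, 0, 0, 0]]}' > next.json && python3 steer.py next.json
```

```text
time_s: 17.45
position: [0.6384, 0.1496, 0.2079]
tcp_rot: [[0.207, 0.92, -0.332], [0.978, -0.195, 0.07], [-0.001, -0.339, -0.941]]
force: [0.4, 0.5, -3.3]
opening: 0.106
grasp_force: 30.0
time_s: 17.75
position: [0.639, 0.1495, 0.2066]
tcp_rot: [[0.207, 0.921, -0.331], [0.978, -0.195, 0.07], [-0.0, -0.338, -0.941]]
force: [1.6, 0.1, -0.0]
opening: 0.111
grasp_force: 30.0
time_s: 18.05
position: [0.6394, 0.1495, 0.2064]
tcp_rot: [[0.207, 0.921, -0.33], [0.978, -0.195, 0.07], [-0.0, -0.337, -0.941]]
force: [1.9, -0.3, 4.8]
opening: 0.114
grasp_force: 30.0
```

To row units: 0.002 m / 0.6 = 0.0033, -0.001 m / 0.6 = -0.0017.

```bash
echo '{"segments":[[0, 0.0017, -0.0017, 0, 0, 0, 0], [0, 0.0033, -0.0017, 0, 0, 0, 0], [0, 0.0033, -0.0017, 0, 0, 0, 0]]}' > next.json && python3 steer.py next.json
echo '{"segments":[[0, 0.0017, 0, 0, 0, 0, 0], [0, 0.0033, 0, 0, 0, 0, 0], [0, 0.0033, 0, 0, 0, 0, 0]]}' > next.json && python3 steer.py next.json
python3 - <<'E'
from h import *
s=bot.read_state();p=s["position"];R=np.array(s["tcp_rot"])
f=p+R@[0,0,.206];c,n=np.cos(np.radians(SY)),np.sin(np.radians(SY));d=f[:2]-ST
print("foot local",c*d[0]+n*d[1],-n*d[0]+c*d[1],f[2],s["moment"])
E
```

```text
time_s: 18.35
position: [0.6408, 0.1492, 0.2058]
tcp_rot: [[0.207, 0.92, -0.332], [0.978, -0.195, 0.07], [-0.0, -0.34, -0.941]]
force: [1.4, -0.6, 5.9]
opening: 0.112
grasp_force: 30.0
time_s: 18.65
position: [0.6423, 0.1489, 0.2053]
tcp_rot: [[0.207, 0.92, -0.333], [0.978, -0.195, 0.07], [-0.0, -0.341, -0.94]]
force: [0.6, -0.1, 7.0]
opening: 0.114
grasp_force: 30.1
foot local -0.02164267934844753 0.00038185755116101634 0.011640356255241596 [ 0.01064234  0.54388149 -0.02682367]
```

To row units: 0.002 m / 0.6 = 0.0033, -0.001 m / 0.6 = -0.0017.

```bash
echo '{"segments":[[0, 0.0017, -0.0017, 0, 0, 0, 0], [0, 0.0033, -0.003, 0, 0, 0, 0], [0, 0.0033, -0.003, 0, 0, 0, 0]]}' > next.json && python3 steer.py next.json
echo '{"segments":[[0, 0.0017, -0.0005, 0, 0, 0, 0], [0, 0.0033, -0.0012, 0, 0, 0, 0], [0, 0.0033, -0.0012, 0, 0, 0, 0]]}' > next.json && python3 steer.py next.json
```

```text
time_s: 18.95
position: [0.644, 0.1484, 0.2047]
tcp_rot: [[0.207, 0.919, -0.335], [0.978, -0.195, 0.07], [-0.001, -0.342, -0.94]]
force: [-1.4, 0.9, 3.4]
opening: 0.114
grasp_force: 30.2
time_s: 19.25
position: [0.6462, 0.1478, 0.2044]
tcp_rot: [[0.207, 0.919, -0.335], [0.978, -0.195, 0.07], [-0.001, -0.342, -0.94]]
force: [-2.1, 0.3, -0.4]
opening: 0.117
grasp_force: 30.4
```

To row units: 0.0015 m / 0.6 = 0.0025, 0.001 m / 0.6 = 0.0017.

```bash
echo '{"segments":[[0, 0.0017, -0.0005, 0, 0, 0, 0], [0, 0.0025, -0.0008, 0, 0, 0, 0], [0, 0.0025, -0.0008, 0, 0, 0, 0]]}' > next.json && python3 steer.py next.json
echo '{"segments":[[0, 0.0017, 0.0008, 0, 0, 0, 0], [0, 0.0025, 0.0008, 0, 0, 0, 0], [0, 0.0025, 0.0008, 0, 0, 0, 0]]}' > next.json && python3 steer.py next.json
```

```text
time_s: 19.55
position: [0.6474, 0.1476, 0.2047]
tcp_rot: [[0.207, 0.919, -0.335], [0.978, -0.195, 0.07], [-0.001, -0.343, -0.939]]
force: [-5.7, 1.2, -0.5]
opening: 0.118
grasp_force: 30.3
time_s: 19.85
position: [0.6478, 0.1476, 0.2045]
tcp_rot: [[0.206, 0.919, -0.337], [0.978, -0.194, 0.07], [-0.001, -0.344, -0.939]]
force: [-6.4, 1.5, 1.3]
opening: 0.114
grasp_force: 30.3
```

```bash
echo '{"segments":[[0, 0, 0, 0, 0, 0, 0.15], [0, 0, 0, 0, 0, 0, 0.2], [0, 0, 0, 0, 0, 0, 0.35], [0, 0, 0, 0, 0, 0, 0.35], [0, 0, 0, 0, 0, 0, 0.35]]}' > next.json && python3 steer.py next.json
python3 - <<'E'
from h import *
snap("side",8)
cv2.imwrite("pics/x8.png",load("side8")["color"][:,:,::-1])
d=cv2.absdiff(load("side8")["color"],load("side7")["color"]).max(2);print((d[150:245,170:240]>40).sum())
E
```

```text
time_s: 20.35
position: [0.6514, 0.1467, 0.2047]
tcp_rot: [[0.208, 0.921, -0.328], [0.978, -0.196, 0.069], [-0.0, -0.335, -0.942]]
force: [-0.1, 0.2, 0.7]
opening: 0.334
grasp_force: 0.0
393
```

To row units: -0.13 m / 0.6 = -0.2167, -0.003 m / 0.6 = -0.005.

```bash
echo '{"segments":[[0, -0.005, 0, 0, 0, 0, 0.4], [0, -0.005, 0, 0, 0, 0, 0.4], [0, -0.005, -0.0167, 0, 0, 0, 0.4], [0, -0.005, -0.05, 0, 0, 0, 0.4], [0, -0.005, -0.1, 0, 0, 0, 0.4], [0, -0.005, -0.1667, 0, 0, 0, 0.4], [0, -0.005, -0.2167, 0, 0, 0, 0.4], [0, -0.005, -0.2167, 0, 0, 0, 0.4]]}' > next.json && python3 steer.py next.json
echo '{"segments":[[-0.0833, 0, 0, 0, 0, 0, 0.4], [-0.1667, 0, 0, 0, 0, 0, 0.4], [-0.25, 0, 0, 0, 0, 0, 0.4], [-0.3333, 0, 0, 0, 0, 0, 0.4], [-0.4167, 0, 0, 0, 0, 0, 0.4], [-0.4167, 0, 0, 0, 0, 0, 0.4], [-0.4167, 0, 0, 0, 0, 0, 0.4]]}' > next.json && python3 steer.py next.json
python3 - <<'E'
from h import *
snap("side",9);snap("top",9)
cv2.imwrite("pics/m10.png",np.hstack([crop("side",9,160,110,130,150,400,462),crop("top",9,185,130,110,127,400,462)]))
E
```

```text
time_s: 21.2
position: [0.6935, 0.1382, 0.3334]
tcp_rot: [[0.208, 0.924, -0.32], [0.978, -0.196, 0.07], [0.002, -0.328, -0.945]]
force: [0.2, -0.4, 0.4]
opening: 0.402
grasp_force: 0.0
time_s: 21.9
position: [0.6377, -0.1071, 0.3271]
tcp_rot: [[0.21, 0.919, -0.333], [0.978, -0.198, 0.072], [-0.0, -0.341, -0.94]]
force: [1.4, 0.0, -0.4]
opening: 0.398
grasp_force: 0.0
```

View pics/m10.png

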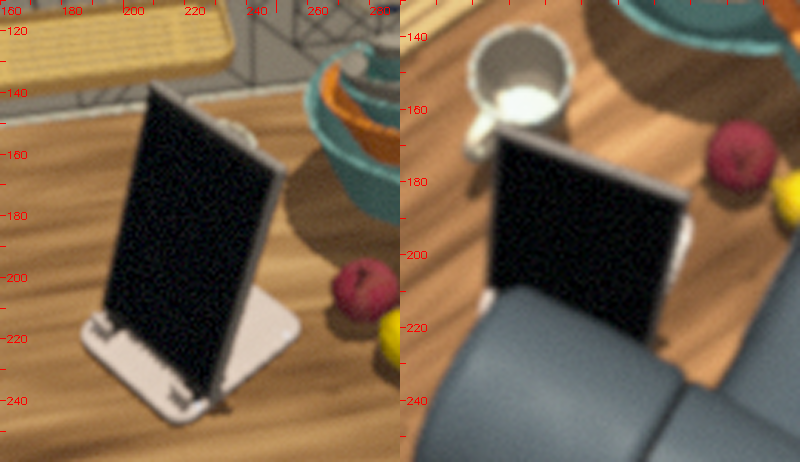

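The tablet stands behind both lips (side ≈(195,217) and (218,239)) and leans back on the bar. I check the centring numerically from its top corners.

```bash
python3 - <<'E'
from h import *
c,n=np.cos(np.radians(SY)),np.sin(np.radians(SY))
for s,t in(((209.4,137.6),(212.5,165.2)),((252,165.9),(263.7,183.6))):
    X,a,b=tri(s,t,9);d=X[:2]-ST;print(c*d[0]+n*d[1],-n*d[0]+c*d[1],X[2],a,b)
E
```

```text
0.06262876765973428 0.07735772399329642 0.2296 [ 0.5 -0.1] [-0.2  0.1]
0.0663772754731346 -0.07497217684423739 0.2266 [ 0.1 -0. ] [-0.  0.]
```

The top corners are at y = +77 and −75 mm, so the tablet is centred to about 1 mm. They sit at x ≈ 64 mm and z ≈ 0.23 m, as expected.

```bash
python3 -c "
from rig import bot, capture, hand_in
print(hand_in())"
```

```text
the job is handed in; nothing more can be done
None
```

The job is handed in at about 22 s. The back is snapped open, and the bar is out at its stop and held when I pushed it back, so the lock is in, though I could not see the button itself. The tablet is centred behind the lips, screen to the front, leaning on the bar.

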